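# Start an exposure on the bench-top UV unit

### The arm

A 7-joint arm with a two-finger parallel gripper is mounted at the origin on the work surface. World frame = base frame: x ahead of the robot, y to its left, z up, the work surface at z = 0. Lengths are in m, angles in rad, forces in N, time in s.
With the tool pointing down it reaches from about 0.35 to 0.9 m from the base axis. Payload 8.1 kg.
Tool frame: the origin (TCP) lies midway between the tips of the shut fingers; the grasp point (between the pads) lies 19 mm behind it; z points along the fingers, y is the direction in which the jaws open and shut (so a half turn about z gives the same grasp; the last joint's range is limited). The gripper opens to 85 mm and grips with 20 to 120 N. Pads are 22 mm wide; open, the fingers measure 114 mm over their backs; the gripper's body (76 mm by 85 mm) begins 54 mm behind the grasp point. The pads swing forward as they close: fully open they stand 13 mm farther back than shut.
Start: joints at [1.006, 0.434, 0.025, 1.573, -0.012, 1.134, -0.075], TCP at [0.278, -0.56, 0.204] pointing down, gripper open.
Joint ranges: [-2.62, 2.62], [-0.44, 2.09], [-1.27, 1.32], [0.08, 2.57], [-1.32, 4.46], [0.12, 2], [-2.74, 2.74]. Speed limits (rad/s): [2.22, 2.22, 3.01, 3.01, 3.14, 3.14, 3.14].

### API

Orientations are given as a unit quaternion [x, y, z, w].
In Python, from bench import r gives the robot as it stands.
- The arm moves only by the tool send_rows, never from a script. Its argument "series" is a list of rows, each a list of 4 numbers: the shift along the tool's x, y, z in m, then the turn about the tool's z in degrees. In form: [[x, y, z, spin], ...]. A call has 1 to 12 rows; each row is the pose to reach, as a shift and turn from the pose commanded when the call began, along the tool's axes at that moment; what a row does not reach only later rows make up. A row lasts 1/12 s, in which the tool goes at most 41.7 mm and 7.16 degrees, less where a joint would pass 70% of its speed; a pose out of reach is approached as far as the arm can. A call with a gripper value outside its range is refused whole. "grip" is the gripper command: -1 is shut, 1 is fully open, values between are in proportion, set as the call begins (left out, the last holds). The fingers move at their own pace and stop on an object; "newtons" is the grip in N (left out, the last holds). Time passes only in rows, so rows that repeat a pose let the fingers close. It gives the time, the measured TCP pose, the force and the opening at its end, in the units of the state.
- r.observe(): the state, without advancing time (a new reading comes with each control period).
- r.read_camera(name): name is "scene" or "top"; returns a dict with "pixels" (480x640x3 uint8, red, green, blue), "range_z" (480x640 float32, m along the optical axis (not along the pixel's ray), 0 where there is no reading), "fx", "fy", "cx", "cy" (pixels), "k1" (the pictures are not rectified: a ray, as slopes to the right and down, at radius r is drawn at 1 + k1 r^2 times it, then the intrinsics apply), "view" (4x4, takes a point from world to camera coordinates). Camera axes: x right, y up, looking along -z (the intrinsics and any distortion apply to the point x, -y, -z); pixel columns grow to the right and rows downward; lengths in m; the calibration is good to about 2 mm. A picture is of the moment at which its call begins.
- r.finish_job(): hands the job in, once; it reports no verdict.
The state is a dict: "t": time; "qpos": joint angles; "qvel": joint speeds; "joint_efforts": joint torques, N m; "tcp_pos": TCP position; "tcp_rot": TCP orientation; "force": force on the tool from outside, world axes, zero at the start; "wrist_torque": the same for the moment, N m; "width": finger opening in m.
Only numpy, scipy, OpenCV 4.12 (cv2) and the standard library are available. Lean on these libraries where they do the work, as an engineer would, in place of code of your own. Each camera call takes 0.05 s, during which the arm holds its last target. There are 200 camera calls.

### The job

The sheet and film already lie in the UV exposure unit: press its lid down until it is fully shut, then switch on the vacuum by pressing down the far end of the vacuum rocker (the one to the right of the timer knob), and then push the start button (the plain round one, not the mushroom-headed stop) all the way in and let it come back out. Leave the mains rocker at the left end of the panel on, the timer as set and the stop button unpressed, and leave the magnifier, the pots and everything else lying about where they are, without lifting anything.

Things in the scene. Friction and masses are not known exactly. Their poses are not given: they have to be found in the camera images.
- unit: the fixed exposure unit, a grey case 440 mm deep (x), 530 mm wide (y). Origin on the table under the middle of its control deck; x points away from the operator towards the lid's hinge, y to the operator's left, z up. The deck, a flat aluminium strip along the near side (x -60 to +55 mm), is 100 mm above the table; the controls stand on its centre line, x = 0. At y = -225 mm a flat gauge
- lid_rail (a point): on top of the flat front rail (36 mm deep) of the lid, mid-depth, 130 mm left of its middle; a 120 mm wide, 26 mm high bow handle stands on the middle. Lid: frame 500 x 300 x 22 mm, hinged at its far edge (x = 368, z = 112 mm of the unit), stiff, stays where left; 2 to 6 N down on the rail moves it to a hard stop. Starts 34 to 85 mm up; fully shut, this point is at x = 83, y = 130, z = 131 mm of the unit
- vacuum (a joint): tilt of the vacuum rocker, rad: 0 is off (near end down, far end up; as at the start), 0.34 is on (far end down). Black rocker at y = +10 mm in the unit's frame, 30 mm long (along the unit's x), 21 mm wide, pivoted in the middle; stiff, stays where it is left. About 4 N on the far end tips it, to a hard stop; on counts above 0.26
- vacuum_far_end (a point): on top of the vacuum rocker near its far end, 12.5 mm beyond its pivot, where it is pressed; when off, about 11 mm above the deck; sinks about 5 mm as the rocker tips over. The bezel round the rocker is 3 mm high
- start (a joint): how far the start button is pushed in, m: 0 out, 0.006 fully in. A spring returns it; it takes 2 N to begin and 5 N to be fully in
- start_top (a point): centre of the top of the start button, a flat-topped steel cylinder 26 mm across, 12 mm above the deck (bezel 36 mm across, 3 mm high), at y = -95 mm in the unit's frame; pressed straight down
- stop (a joint): how far the stop button is pushed in, m: 0 out, 0.006 fully in. Not to be pressed
- stop_top (a point): centre of the top of the stop button, a black mushroom head 40 mm across, 24 mm above the deck, at y = -165 mm in the unit's frame
- mains (a joint): tilt of the mains rocker, rad, same make as the vacuum rocker, at the left end of the deck (y = +205 mm in the unit's frame): 0.34 is on (far end down, as at the start), 0 is off. To be left on
- timer_pointer (a point): white pointer mark on top of the timer's bar-shaped knob, 17 mm from the knob's axis, which is at y = +85 mm in the unit's frame; the knob is 38 mm across on a 62 mm base, 44 mm high above the deck. To be left as set
- loupe: small magnifier, 32 mm across, 36 mm tall, standing on the control deck between the vacuum rocker and the start button; loose, only to be left where it is. Origin at the centre of its underside
- ink_pot: small white lidded pot, 38 mm across, 45 mm tall, standing on the control deck between the mains rocker and the timer; loose, to be left where it is. Origin at the centre of its underside
- squeegee: wooden printing squeegee with a rubber blade, 220 mm long, 45 mm high, lying on the table; loose bystander. Origin at the centre of its underside
- tape: roll of masking tape lying flat, 110 mm across, 36 mm high; loose bystander. Origin at the centre of its underside
- emulsion: white bottle, 72 mm across, 150 mm tall; loose bystander. Origin at the centre of its underside
- jar_a: glass jar with metal lid, 70 mm across, 85 mm tall; loose bystander. Origin at the centre of its underside
- jar_b: white plastic jar, 84 mm across, 110 mm tall; loose bystander. Origin at the centre of its underside
- brush: flat brush with a wooden handle, 210 mm long, 20 mm high, lying on the table; loose bystander. Origin at its middle, on the table

How it is judged:
On the way, in this order (a step that is already met when the one before it is completed fails the run):
1. the lid is pressed fully shut (z of lid_rail in the frame of unit below 0.137 m), for 0.2 s.
2. with the lid shut, the vacuum rocker is tipped to on (z of lid_rail in the frame of unit below 0.137 m and value of joint vacuum above 0.26 rad), for 0.2 s.
3. with the lid shut and the vacuum on, the start button is pushed in (all of step 2 and value of joint start above 0.0045 m), for 0.05 s.
At the end, for the whole second after the job is handed in: lid shut (rail within 6 mm of fully down), vacuum rocker on (over 0.26 rad), start button pushed in at least 4.5 mm and back out (within 1 mm), stop out, mains on, timer pointer within 4 mm of its setting, every loose thing within 25 mm of where it began (all of step 2 and value of joint each of start, stop below 0.001 m and value of joint mains above 0.26 rad and distance of timer_pointer from where it was at the start of the episode below 0.004 m and distance of each of loupe, ink_pot, squeegee, tape, emulsion, jar_a, jar_b, brush from where it was at the start of the episode below 0.025 m); the robot touches nothing.
It fails at once if the start button is pushed before the lid is shut and the vacuum is on (value of joint start above 0.003 m and (z of lid_rail in the frame of unit above 0.139 m or value of joint vacuum below 0.17 rad)).
It fails at once if the vacuum is switched on while the lid is open (value of joint vacuum above 0.26 rad and z of lid_rail in the frame of unit above 0.142 m).
It fails at once if the stop button is pressed, the mains switched off or the timer turned (value of joint stop above 0.003 m or value of joint mains below 0.17 rad or distance of timer_pointer from where it was at the start of the episode above 0.006 m).
It fails at once if the lid is lifted instead of pressed down (z of lid_rail in the frame of unit above 0.24 m).
It fails at once if a loose thing is lifted, carried or knocked away (distance of any of loupe, ink_pot, squeegee, tape, emulsion, jar_a, jar_b, brush from where it was at the start of the episode above 0.03 m).
It also fails if it takes over 40 s, if anything falls off the work surface, if the arm or the gripper's body presses on something with over 40 N, if the wrist force passes 120 N, or if a joint passes its speed limit or range.

## Working session

There is one attempt and no reset: what is moved stays moved. The work goes in short steps, Python scripts to look and compute and a tool call to move; the robot and the scene stay as the last step left them, time stands still between calls to the robot, and variables do not carry over. Pictures are saved under pics/ and viewed, about 8 in all and at most 12, crops included, and the job is handed in when it is done.

Besides the shell and the picture viewer there is one more tool, called after "Emit:" as a command line: name --pt "numbers of a row" for each row, then --argument value for the rest. send_rows: Moves the arm, as the interface text tells. Its arguments: {"type":"object","properties":{"series":{"type":"array","items":{"type":"array","items":{"type":"number"}}},"grip":{"type":"number"},"newtons":{"type":"number"}},"required":["series"]}

```bash
mkdir -p pics; ls; cat > h.py <<'E'
import numpy as np, cv2
from bench import r
def cam(n):
    c=r.read_camera(n); np.savez(f'{n}.npz',**c); return c
def load(n): return dict(np.load(f'{n}.npz'))
def ray(c,u,v):
    x=(u-c['cx'])/c['fx']; y=(v-c['cy'])/c['fy']; k=float(c['k1'])
    rd=np.hypot(x,y); q=rd
    for _ in range(30): q=rd/(1+k*q*q)
    s=q/rd if rd>0 else 1
    return np.array([x*s,-y*s,-1.])
def world(c,u,v,d=None):
    if d is None:
        p=c['range_z'][int(v)-1:int(v)+2,int(u)-1:int(u)+2]; p=p[p>0]; d=np.median(p)
    V=np.linalg.inv(c['view']); return (V@np.r_[ray(c,u,v)*d,1])[:3]
def atz(c,u,v,z):
    V=np.linalg.inv(c['view']); o=V[:3,3]; d=V[:3,:3]@ray(c,u,v); return o+d*(z-o[2])/d[2]
def pix(c,P):
    p=c['view']@np.r_[P,1]; x,y=p[0]/-p[2],-p[1]/-p[2]; f=1+c['k1']*(x*x+y*y)
    return c['fx']*x*f+c['cx'],c['fy']*y*f+c['cy']
E
python3 - <<'E'
from h import *
for n in('scene','top'):
    c=cam(n); cv2.imwrite(f'pics/{n}0.png',c['pixels'][:,:,::-1]); print(n,np.linalg.inv(c['view'])[:3,3],c['fx'],c['k1'])
print(r.observe())
E
```

```text
pics
scene [ 1.20483961 -0.52246412  0.73302037] 467.5339967813415 -0.07205606533740941
top [ 0.19514614 -0.01279534  1.55636028] 495.11988889079794 -0.13866562465264945
{'t': 0.1, 'qpos': array([ 1.00639518,  0.43513479,  0.0249862 ,  1.57403146, -0.01160154,
        1.13400735, -0.07513088]), 'qvel': array([ 6.96245366e-04,  7.27272845e-04, -7.22638238e-04, -1.93808718e-03,
       -6.13914998e-04, -6.49603913e-04,  5.18198571e-05]), 'joint_efforts': array([ 2.99640575e-03, -6.71754026e+01,  1.02776930e+00, -3.16903389e+01,
        1.56705879e-02,  7.20092969e-03, -1.18600093e-05]), 'tcp_pos': array([ 0.27819177, -0.55910598,  0.20340633]), 'tcp_rot': array([ 9.73473327e-01,  2.28799400e-01, -2.28796760e-04, -6.80504511e-04]), 'force': array([ 0.59860904,  0.81802954, -0.81282301]), 'wrist_torque': array([ 0.0106759 ,  0.01575982, -0.00830542]), 'width': 0.08550105329904481}
```

View pics/top0.png

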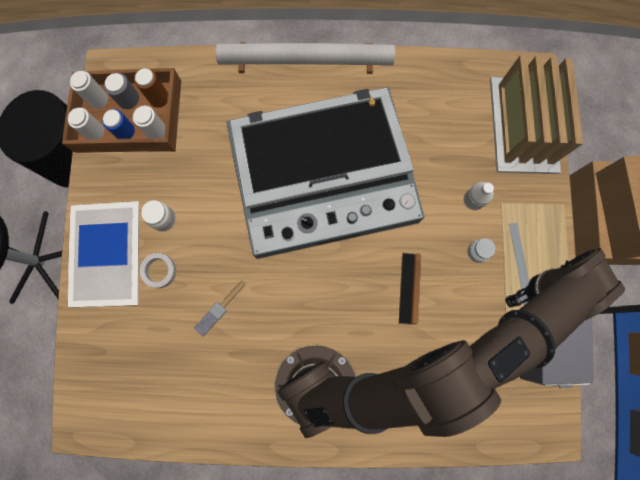

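View pics/scene0.png

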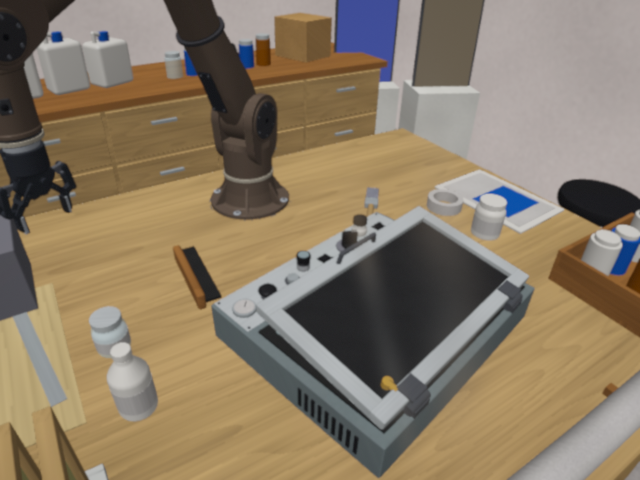

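The top view shows the deck running from the mains (268,231) to the gauge (407,201), with the timer at (307,222), vacuum at (331,217), loupe at (352,217), start at (366,210) and stop at (389,204). The lid is partly open. Next I'll take an enlarged crop.

```bash
python3 - <<'E'
from h import *
c=load('top'); im=c['pixels'][165:265,235:435,::-1]
cv2.imwrite('pics/crop1.png',cv2.resize(im,None,fx=4,fy=4,interpolation=cv2.INTER_CUBIC))
for n,u,v in [('vac',331,217),('start',366,210),('stop',389,204),('gauge',407,201),('mains',268,231),('deckL',254,240),('deckR',418,214),('loupe',352,217),('pot',288,233),('timer',307,222),('railL',262,194),('railR',395,170)]:
    print(n,world(c,u,v).round(4))
E
```

```text
vac [ 0.5078 -0.0378  0.1064]
start [ 0.5295 -0.1423  0.1112]
stop [ 0.5459 -0.21    0.123 ]
gauge [ 0.5591 -0.2664  0.1101]
mains [0.4634 0.1499 0.1056]
deckL [0.4365 0.1917 0.1002]
deckR [ 0.5218 -0.3009  0.0999]
loupe [ 0.5018 -0.0988  0.1378]
pot [0.4504 0.0869 0.1472]
timer [0.4845 0.0326 0.142 ]
railL [0.5593 0.1629 0.1735]
railR [ 0.6347 -0.2217  0.1766]
```

View pics/crop1.png

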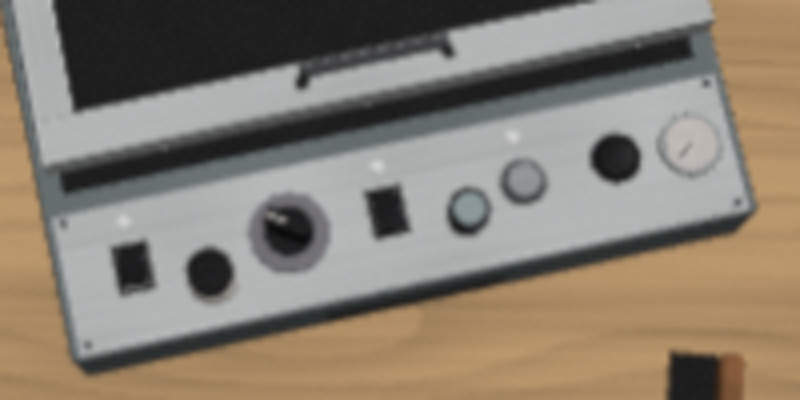

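The crop shows the mains at (132,268), vacuum at (387,211), loupe at (469,210), start at (524,180), stop at (616,158) and gauge at (690,145). I'll fit the unit's pose from these.

```bash
cat >> h.py <<'E'
def fit2(c,L):  # L: (u,v,z,xu,yu)
    from scipy.optimize import least_squares
    W=np.array([atz(c,u,v,z)[:2] for u,v,z,_,_ in L]); U=np.array([l[3:] for l in L])
    f=lambda p:((np.c_[U[:,0]*np.cos(p[2])-U[:,1]*np.sin(p[2])+p[0],U[:,0]*np.sin(p[2])+U[:,1]*np.cos(p[2])+p[1]])-W).ravel()
    s=least_squares(f,[.5,-.05,-.2]); return s.x,s.fun.reshape(-1,2)
def u2w(p,x,y): return np.array([x*np.cos(p[2])-y*np.sin(p[2])+p[0],x*np.sin(p[2])+y*np.cos(p[2])+p[1]])
E
python3 - <<'E'
from h import *
c=load('top')
L=[(132,268,.107,0,.205),(387,211,.107,0,.010),(524,180,.112,0,-.095),(616,158,.124,0,-.165),(690,145,.110,0,-.225),(289,232,.107,0,.085)]
L=[((u+.5)/4+234.5,(v+.5)/4+164.5,z,a,b) for u,v,z,a,b in L]
p,res=fit2(c,L); print(p,np.degrees(p[2])); print((res*1000).round(1))
# deck depth check: near edge/far edge by 3D cloud in unit frame
H,W=c['range_z'].shape; pts=np.array([np.r_[world(c,u,v,c['range_z'][v,u]),u,v] for v in range(150,265) for u in range(225,430) if c['range_z'][v,u]>0])
d=pts[:,:2]-p[:2]; xu=d@[np.cos(p[2]),np.sin(p[2])]; yu=d@[-np.sin(p[2]),np.cos(p[2])]; z=pts[:,2]
deck=(abs(z-.1)<.004); print('deck',np.percentile(xu[deck],[1,99]),np.percentile(yu[deck],[1,99]),np.median(z[deck]))
def obj(n,lo,hi,y0,y1):
    m=(z>lo)&(z<hi)&(yu>y0)&(yu<y1)&(abs(xu)<.05); print(n,m.sum(),xu[m].mean(),yu[m].mean(),xu[m].min(),xu[m].max(),yu[m].min(),yu[m].max())
obj('loupe',.13,.142,-.08,-.02);obj('pot',.138,.152,.11,.18);obj('timer',.13,.15,.06,.11);obj('stop',.118,.128,-.19,-.14);obj('start',.108,.115,-.115,-.082)
m=(abs(yu-.13)<.02)&(xu>.03)&(xu<.15)&(z>.13)
o=np.argsort(xu[m]); print(np.c_[xu[m],z[m]][o][::8].round(4))
for x in(-.0125,0,.0125):
  m=(abs(yu-.01)<.006)&(abs(xu-x)<.004); print(x,z[m].mean())
E
```

```text
[ 0.50844068 -0.04844784  0.22977163] 13.164944544698148
[[ 0.6  0.4]
 [-0.4  0.3]
 [-0.3  0.2]
 [ 0.7 -0.4]
 [ 0.1 -0.7]
 [-0.7  0.3]]
deck [-0.05749492  0.20467644] [-0.25992086  0.2622595 ] 0.10054853869193292
loupe 87 -0.01690989140413406 -0.04892943551951159 -0.03200996466043848 -0.0018985090864419246 -0.06455719188200837 -0.033541586620440336
pot 115 -0.02209800434089782 0.14665004854878194 -0.03884736662170481 -0.004576613140411094 0.12965872473993853 0.16260884369615716
timer 65 -5.558259229579226e-05 0.08268949104591221 -0.013006395888324676 0.01583449639475238 0.06595548960942801 0.10017814106619106
stop 94 -0.0004800738038766401 -0.16329790689043777 -0.01682545839143531 0.015489962248066251 -0.18182247772797128 -0.14544312628260886
start 45 0.0006790605287045856 -0.09589936790466837 -0.04719183232421859 0.01769381591298129 -0.11314072244343339 -0.08237742046993612
[[0.0692 0.1669]
 [0.0714 0.1711]
 [0.072  0.1654]
 [0.0725 0.1706]
 [0.0734 0.1712]
 [0.075  0.1745]
 [0.0763 0.1782]
 [0.0779 0.186 ]
 [0.0803 0.1763]
 [0.082  0.1771]
 [0.0838 0.1776]
 [0.0859 0.176 ]
 [0.087  0.1776]
 [0.0888 0.1792]
 [0.0908 0.1782]
 [0.0923 0.1759]
 [0.0942 0.1784]
 [0.0965 0.1796]
 [0.0983 0.1719]
 [0.0994 0.1804]
 [0.1017 0.1746]
 [0.1033 0.1705]
 [0.1062 0.1706]
 [0.1102 0.1668]
 [0.1118 0.166 ]
 [0.1143 0.1595]
 [0.1163 0.163 ]
 [0.1177 0.1638]
 [0.1196 0.1619]
 [0.1222 0.1608]
 [0.1236 0.1603]
 [0.1253 0.1562]
 [0.1276 0.1574]
 [0.1294 0.163 ]
 [0.1312 0.1577]
 [0.1329 0.1584]
 [0.1352 0.1599]
 [0.1368 0.1562]
 [0.139  0.1613]
 [0.1407 0.1608]
 [0.1426 0.1527]
 [0.1444 0.1531]
 [0.1461 0.1531]
 [0.1484 0.1547]]
-0.0125 0.10366756035859453
0 0.10631267300484734
0.0125 0.1098516655884401
```

Emit:
send_rows --pt "0 0 -0.035 3.3" --pt "0 0 -0.07 6.6" --pt "0 0 -0.1 10" --pt "0.03 -0.014 -0.12 13.3" --pt "0.06 -0.028 -0.12 13.3" --pt "0.09 -0.042 -0.12 13.3" --pt "0.12 -0.056 -0.12 13.3" --pt "0.15 -0.07 -0.12 13.3" --pt "0.18 -0.084 -0.12 13.3" --pt "0.21 -0.098 -0.12 13.3" --pt "0.24 -0.112 -0.12 13.3" --pt "0.24 -0.112 -0.12 13.3" --grip -1 --newtons 40

```text
t: 1.1
tcp_pos: [0.4484, -0.3451, 0.3238]
tcp_rot: [0.993, 0.119, 0.001, -0.002]
force: [0.7, 0.6, 0.4]
width: -0.0001
```

```bash
cat > go.py <<'E'
import sys
from h import *
from scipy.spatial.transform import Rotation as R
P=[0.50844,-0.04845,0.22977]
s=r.observe(); M=R.from_quat(s['tcp_rot']).as_matrix(); t=s['tcp_pos']
d=t[:2]-P[:2]; c_,s_=np.cos(P[2]),np.sin(P[2])
print('t',s['t'],'tcp',t.round(4),'unit',(d@[c_,s_]).round(4),(d@[-s_,c_]).round(4),'yaw',np.degrees(np.arctan2(M[1,0],M[0,0])).round(2),'zax',M[:,2].round(4),'F',s['force'].round(1))
for a in sys.argv[1:]:
    x,y,z=map(float,a.split(',')); W=np.r_[u2w(P,x,y),z]; print(a,'shift',(M.T@(W-t)).round(4))
E
python3 go.py .086,-.11,.22
```

```text
t 1.1 tcp [ 0.4484 -0.3451  0.3238] unit -0.126 -0.2752 yaw 13.72 zax [ 0.0018  0.0038 -1.    ] F [0.7 0.6 0.4]
.086,-.11,.22 shift [ 0.2134 -0.1628  0.1049]
```

Emit:
send_rows --pt "0.03 -0.023 0 0" --pt "0.06 -0.046 0.0 0" --pt "0.09 -0.069 0.01 0" --pt "0.12 -0.092 0.02 0" --pt "0.15 -0.115 0.03 0" --pt "0.18 -0.138 0.05 0" --pt "0.213 -0.163 0.08 0" --pt "0.213 -0.163 0.1 0" --pt "0.213 -0.163 0.1 0" --pt "0.213 -0.163 0.1 0"

```text
t: 1.93
tcp_pos: [0.6127, -0.1449, 0.2224]
tcp_rot: [0.993, 0.115, -0.002, -0.0]
force: [-0.0, -1.2, 1.5]
width: 0.0001
```

```bash
python3 go.py .086,-.11,.19 .086,-.11,.131; python3 - <<'E'
from h import *
c=cam('top'); cv2.imwrite('pics/top1.png',c['pixels'][:,:,::-1])
E
```

```text
t 1.9333 tcp [ 0.6127 -0.1449  0.2224] unit 0.0796 -0.1176 yaw 13.22 zax [-4.e-03  4.e-04 -1.e+00] F [-0.  -1.2  1.5]
.086,-.11,.19 shift [ 0.0066 -0.0076  0.0324]
.086,-.11,.131 shift [ 0.0068 -0.0075  0.0914]
```

Emit:
send_rows --pt "0.005 -0.006 0.01 0" --pt "0.005 -0.006 0.02 0" --pt "0.005 -0.006 0.03 0" --pt "0.005 -0.006 0.037 0" --pt "0.005 -0.006 0.044 0" --pt "0.005 -0.006 0.051 0" --pt "0.005 -0.006 0.058 0" --pt "0.005 -0.006 0.065 0" --pt "0.005 -0.006 0.072 0" --pt "0.005 -0.006 0.079 0" --pt "0.005 -0.006 0.085 0" --pt "0.005 -0.006 0.085 0"

```text
t: 2.98
tcp_pos: [0.6165, -0.1382, 0.1376]
tcp_rot: [0.993, 0.115, -0.001, -0.0]
force: [-0.5, 0.4, 0.2]
width: 0.0001
```

```bash
python3 go.py .084,-.11,.131
```

```text
t 2.9833 tcp [ 0.6165 -0.1382  0.1376] unit 0.0848 -0.112 yaw 13.16 zax [-1.8e-03  2.0e-04 -1.0e+00] F [-0.5  0.4  0.2]
.084,-.11,.131 shift [-0.0008 -0.002   0.0066]
```

Emit:
send_rows --pt "0 0 0.003 0" --pt "0 0 0.006 0" --pt "0 0 0.009 0" --pt "0 0 0.009 0" --pt "0 0 0.009 0" --pt "0 0 0.009 0"

```text
t: 3.48
tcp_pos: [0.6174, -0.138, 0.1301]
tcp_rot: [0.993, 0.115, 0.0, -0.0]
force: [-0.2, 0.2, 1.3]
width: -0.0003
```

```bash
python3 go.py .084,-.11,.131; python3 - <<'E'
from h import *
c=cam('scene'); cv2.imwrite('pics/scene1.png',c['pixels'][:,:,::-1])
E
```

```text
t 3.4833 tcp [ 0.6174 -0.138   0.1301] unit 0.0857 -0.1121 yaw 13.16 zax [ 3.e-04  1.e-04 -1.e+00] F [-0.2  0.2  1.3]
.084,-.11,.131 shift [-0.0017 -0.0021 -0.0009]
```

View pics/scene1.png

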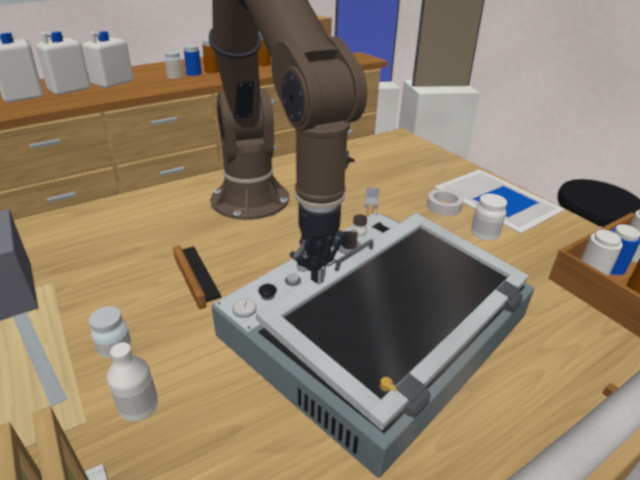

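The lid looks about the same as before and the fingers stand at about (318,275), but the force is low. I'll compare depths before and after, and take a crop.

```bash
python3 - <<'E'
from h import *
c=load('scene'); 
im=c['pixels'][190:340,210:410,::-1]; cv2.imwrite('pics/crop2.png',cv2.resize(im,None,fx=4,fy=4,interpolation=cv2.INTER_CUBIC))
for u,v in [(285,320),(300,335),(330,365),(400,225),(415,216),(500,262),(243,308),(320,277)]:
    print(u,v,world(c,u,v).round(4))
E
```

```text
285 320 [ 0.6731 -0.2422  0.1517]
300 335 [ 0.7161 -0.2367  0.1494]
330 365 [ 0.7926 -0.2254  0.1425]
400 225 [0.5402 0.1344 0.1561]
415 216 [0.5285 0.1912 0.157 ]
500 262 [0.7447 0.2467 0.1383]
243 308 [ 0.5629 -0.2757  0.1086]
320 277 [ 0.6273 -0.1408  0.1755]
```

View pics/crop2.png

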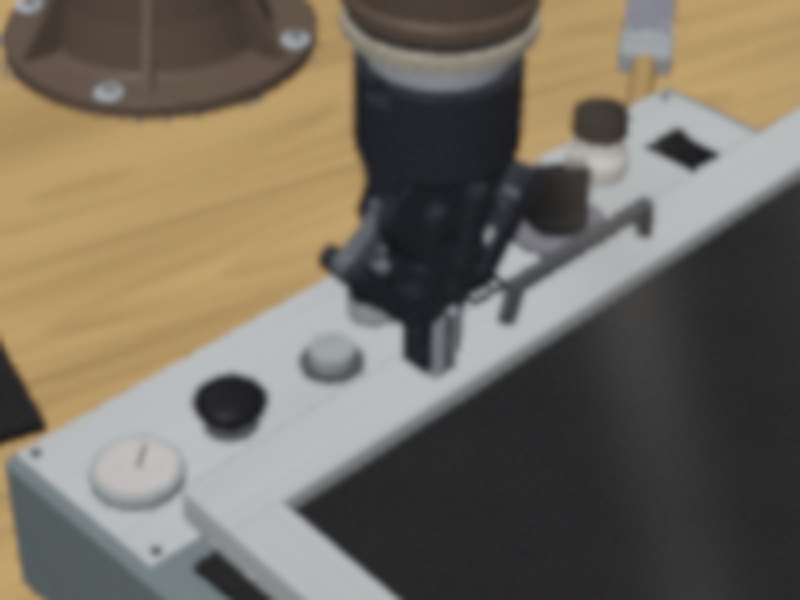

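```bash
python3 - <<'E'
from h import *
c=load('scene'); P=[0.50844,-0.04845,0.22977]
def pr(n,x,y,z): 
    u,v=pix(c,np.r_[u2w(P,x,y),z]); print(n,round(u,1),round(v,1),'crop',round((u-210)*4),round((v-190)*4))
pr('tcp',.0857,-.1121,.1301)
for y in(-.25,.25):
  for n,x,z in [('shut front top',.065,.131),('open46 front top',.073,.179),('shut far inner',.101,.131)]: pr((n,y),x,y,z)
for n,y in(('start',-.095),('stop',-.165),('vac',.01)): pr(n,0,y,.112 if n!='stop' else .124)
g=[]
# depth: rail points in unit frame
z=c['range_z']; pts=np.array([world(c,u,v,z[v,u]) for v in range(200,480,2) for u in range(215,540,2) if z[v,u]>0])
d=pts[:,:2]-P[:2]; xu=d@[np.cos(P[2]),np.sin(P[2])]; yu=d@[-np.sin(P[2]),np.cos(P[2])]
for a,b,y0,y1 in [(-.05,-.03,-.2,.2),(.07,.1,-.24,-.16),(.07,.1,.1,.24),(.12,.2,-.15,.15),(.25,.3,-.15,.15)]:
  m=(xu>a)&(xu<b)&(yu>y0)&(yu<y1); print(a,b,y0,y1,m.sum(),np.median(pts[m,2]))
E
```

```text
tcp 317.9 291.8 crop 432 407
('shut front top', -0.25) 256.6 320.4 crop 187 521
('open46 front top', -0.25) 258.0 302.8 crop 192 451
('shut far inner', -0.25) 269.5 330.6 crop 238 563
('shut front top', 0.25) 415.4 220.5 crop 822 122
('open46 front top', 0.25) 421.0 204.8 crop 844 59
('shut far inner', 0.25) 427.7 226.3 crop 871 145
start 294.6 275.5 crop 339 342
stop 269.2 285.9 crop 237 384
vac 328.8 255.3 crop 475 261
-0.05 -0.03 -0.2 0.2 113 0.10124171151729633
0.07 0.1 -0.24 -0.16 183 0.1564673607368468
0.07 0.1 0.1 0.24 124 0.1548156790421597
0.12 0.2 -0.15 0.15 1093 0.13886478655485635
0.25 0.3 -0.15 0.15 754 0.1278174844630982
```

```bash
python3 - <<'E'
from h import *
c=cam('scene'); P=[0.50844,-0.04845,0.22977]
for v in range(262,296,3): print(v,[tuple(world(c,u,v).round(3)) for u in(313,317,321)])
t=cam('top')
for p in [(262,194),(268,193),(395,170)]: print(world(t,*p).round(4))
print(r.observe()['t'],r.observe()['tcp_pos'],r.observe()['qpos'])
E
```

```text
262 [(np.float64(0.621), np.float64(-0.153), np.float64(0.212)), (np.float64(0.63), np.float64(-0.15), np.float64(0.217)), (np.float64(0.628), np.float64(-0.14), np.float64(0.211))]
265 [(np.float64(0.63), np.float64(-0.159), np.float64(0.213)), (np.float64(0.63), np.float64(-0.15), np.float64(0.21)), (np.float64(0.629), np.float64(-0.141), np.float64(0.205))]
268 [(np.float64(0.634), np.float64(-0.161), np.float64(0.21)), (np.float64(0.63), np.float64(-0.15), np.float64(0.202)), (np.float64(0.626), np.float64(-0.138), np.float64(0.195))]
271 [(np.float64(0.622), np.float64(-0.153), np.float64(0.191)), (np.float64(0.625), np.float64(-0.147), np.float64(0.191)), (np.float64(0.627), np.float64(-0.139), np.float64(0.189))]
274 [(np.float64(0.621), np.float64(-0.153), np.float64(0.184)), (np.float64(0.625), np.float64(-0.146), np.float64(0.184)), (np.float64(0.626), np.float64(-0.138), np.float64(0.181))]
277 [(np.float64(0.621), np.float64(-0.153), np.float64(0.176)), (np.float64(0.625), np.float64(-0.146), np.float64(0.176)), (np.float64(0.626), np.float64(-0.138), np.float64(0.173))]

[... 610 characters left out ...]
0.157)), (np.float64(0.633), np.float64(-0.151), np.float64(0.155)), (np.float64(0.633), np.float64(-0.141), np.float64(0.15))]
292 [(np.float64(0.637), np.float64(-0.162), np.float64(0.155)), (np.float64(0.635), np.float64(-0.152), np.float64(0.149)), (np.float64(0.635), np.float64(-0.142), np.float64(0.144))]
295 [(np.float64(0.639), np.float64(-0.163), np.float64(0.149)), (np.float64(0.638), np.float64(-0.153), np.float64(0.144)), (np.float64(0.641), np.float64(-0.146), np.float64(0.143))]
[0.567  0.1667 0.1441]
[0.569  0.1485 0.1485]
[ 0.4806 -0.1485  0.6602]
3.6333 [ 0.61736299 -0.13811674  0.13019402] [ 0.22939339  0.51816639 -0.13874728  1.63206202  0.08160664  0.9968115
 -1.27680357]
```

The depth says the finger tip sits on the rail at z ≈ 0.157, although the reported TCP is at 0.130. The lid has gone from 0.177 to about 0.155, so it is following the finger. I'll trust the picture and keep lowering in small steps, watching the force.

Emit:
send_rows --pt "0 0 0.003 0" --pt "0 0 0.006 0" --pt "0 0 0.009 0" --pt "0 0 0.012 0" --pt "0 0 0.012 0" --pt "0 0 0.012 0"

```text
t: 4.13
tcp_pos: [0.6172, -0.138, 0.1177]
tcp_rot: [0.993, 0.115, -0.0, -0.0]
force: [0.4, 0.2, 0.7]
width: 0.0001
```

```bash
cat > chk.py <<'E'
from h import *
c=cam('scene'); P=[0.50844,-0.04845,0.22977]
z=c['range_z']; pts=np.array([world(c,u,v,z[v,u]) for v in range(200,480,2) for u in range(215,540,2) if z[v,u]>0])
d=pts[:,:2]-P[:2]; xu=d@[np.cos(P[2]),np.sin(P[2])]; yu=d@[-np.sin(P[2]),np.cos(P[2])]
for a,b,y0,y1 in [(-.05,-.03,-.2,.2),(.07,.1,-.24,-.16),(.07,.1,.1,.24),(.12,.2,-.15,.15),(.25,.3,-.15,.15)]:
  m=(xu>a)&(xu<b)&(yu>y0)&(yu<y1); print(a,b,y0,y1,m.sum(),np.median(pts[m,2]).round(4))
E
python3 chk.py; python3 go.py
```

```text
-0.05 -0.03 -0.2 0.2 105 0.1012
0.07 0.1 -0.24 -0.16 187 0.1442
0.07 0.1 0.1 0.24 129 0.1425
0.12 0.2 -0.15 0.15 1094 0.13
0.25 0.3 -0.15 0.15 745 0.124
t 4.1833 tcp [ 0.6174 -0.138   0.1179] unit 0.0857 -0.112 yaw 13.16 zax [ 1.e-04  2.e-04 -1.e+00] F [0.  0.9 0. ]
```

Emit:
send_rows --pt "0 0 0.003 0" --pt "0 0 0.006 0" --pt "0 0 0.009 0" --pt "0 0 0.012 0" --pt "0 0 0.013 0" --pt "0 0 0.013 0" --pt "0 0 0.013 0"

```text
t: 4.77
tcp_pos: [0.6174, -0.138, 0.1049]
tcp_rot: [0.993, 0.115, 0.0, -0.0]
force: [0.3, 0.4, 0.6]
width: -0.0001
```

```bash
python3 chk.py; python3 go.py
```

```text
-0.05 -0.03 -0.2 0.2 102 0.1011
0.07 0.1 -0.24 -0.16 183 0.1314
0.07 0.1 0.1 0.24 131 0.1301
0.12 0.2 -0.15 0.15 1078 0.1209
0.25 0.3 -0.15 0.15 723 0.12
t 4.8167 tcp [ 0.6175 -0.1381  0.1051] unit 0.0858 -0.1121 yaw 13.16 zax [ 4.e-04  1.e-04 -1.e+00] F [-0.3 -0.1  0.1]
```

Emit:
send_rows --pt "0 0 0.001 0" --pt "0 0 0.002 0" --pt "0 0 0.003 0" --pt "0 0 0.003 0" --pt "0 0 0.003 0" --pt "0 0 0.003 0"

```text
t: 5.32
tcp_pos: [0.6177, -0.1381, 0.1039]
tcp_rot: [0.993, 0.115, 0.001, 0.0]
force: [-5.7, 0.7, 15.1]
width: -0.0001
```

```bash
python3 chk.py; python3 go.py
```

```text
-0.05 -0.03 -0.2 0.2 100 0.1016
0.07 0.1 -0.24 -0.16 188 0.1314
0.07 0.1 0.1 0.24 127 0.1301
0.12 0.2 -0.15 0.15 1082 0.1207
0.25 0.3 -0.15 0.15 733 0.1197
t 5.3667 tcp [ 0.6177 -0.1381  0.1039] unit 0.086 -0.1122 yaw 13.16 zax [ 1.5e-03 -2.0e-04 -1.0e+00] F [-5.2  1.1 14.9]
```

Hard stop: 15 N, and the rail depth no longer changes. So the true tip height is the reported TCP z plus about 26.5 mm (rail 0.131 against 0.1045). The lid is shut. Next I'll raise the tool and go over the vacuum rocker's far end.

Emit:
send_rows --pt "0 0 -0.02 0" --pt "0 0 -0.05 0" --pt "0 0 -0.07 0" --pt "-0.017 -0.03 -0.07 0" --pt "-0.034 -0.061 -0.07 0" --pt "-0.051 -0.092 -0.07 0" --pt "-0.068 -0.122 -0.07 0" --pt "-0.068 -0.122 -0.07 0" --pt "-0.068 -0.122 -0.05 0" --pt "-0.068 -0.122 -0.04 0" --pt "-0.068 -0.122 -0.04 0" --pt "-0.068 -0.122 -0.04 0"

```text
t: 6.37
tcp_pos: [0.523, -0.0353, 0.1416]
tcp_rot: [0.993, 0.114, -0.001, -0.0]
force: [-0.2, 0.3, -0.4]
width: 0.0003
```

```bash
python3 chk.py|sed -n 2,3p; python3 go.py .018,.010,.095; python3 - <<'E'
from h import *
c=load('scene'); im=c['pixels'][190:310,240:400,::-1]; cv2.imwrite('pics/crop3.png',cv2.resize(im,None,fx=5,fy=5,interpolation=cv2.INTER_CUBIC))
P=[0.50844,-0.04845,0.22977]
for a in [(.018,.010,.171),(.0125,.010,.111)]:
    u,v=pix(c,np.r_[u2w(P,*a[:2]),a[2]]); print((u-240)*5,(v-190)*5)
E
```

```text
0.07 0.1 -0.24 -0.16 140 0.1309
0.07 0.1 0.1 0.24 128 0.1302
t 6.4167 tcp [ 0.5235 -0.0352  0.1421] unit 0.0177 0.0094 yaw 13.12 zax [-5.e-04  0.e+00 -1.e+00] F [ 0.6 -0.1 -0.1]
.018,.010,.095 shift [ 0.0004 -0.0006  0.0471]
479.15486081715727 234.0506435597949
464.36022722493817 340.3664309396609
```

View pics/crop3.png

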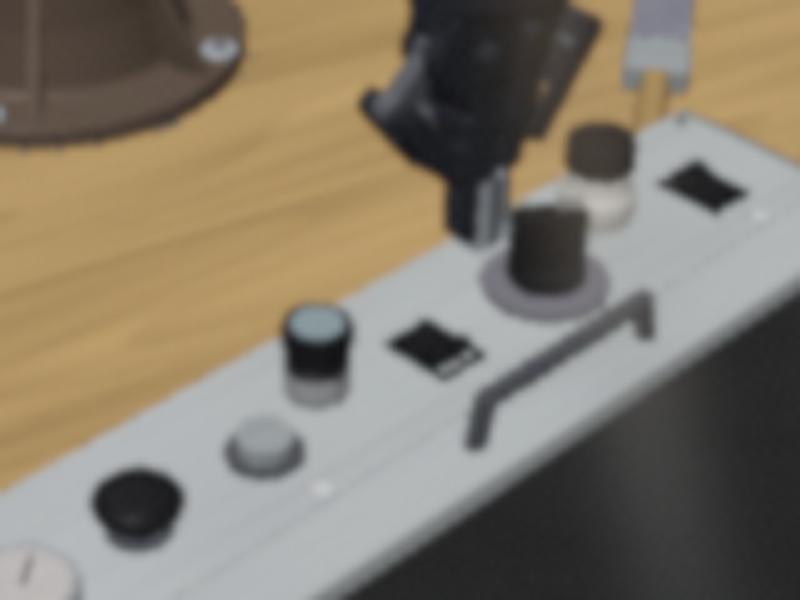

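The crop shows the finger tip at (478,243), directly above the vacuum rocker (centre ~(435,345), far end ~(457,358)), clear of the timer and loupe. The lid is flush. I'll press down.

Emit:
send_rows --pt "0.0 0 0.02 0" --pt "0.0 0 0.04 0" --pt "0.0 0 0.05 0" --pt "0.0 0 0.054 0" --pt "0 0 0.057 0" --pt "0 0 0.06 0" --pt "0 0 0.062 0" --pt "0 0 0.064 0" --pt "0 0 0.064 0" --pt "0 0 0.064 0"

```text
t: 7.25
tcp_pos: [0.5249, -0.0346, 0.0792]
tcp_rot: [0.993, 0.115, 0.002, 0.0]
force: [3.8, 0.8, 4.3]
width: 0.0003
```

```bash
python3 go.py .018,.010,.078
```

```text
t 7.25 tcp [ 0.5249 -0.0346  0.0792] unit 0.0192 0.0097 yaw 13.16 zax [ 3.3e-03  2.0e-04 -1.0e+00] F [3.8 0.8 4.3]
.018,.010,.078 shift [-0.0012 -0.0003  0.0012]
```

Emit:
send_rows --pt "-0.001 0 0.001 0" --pt "-0.001 0 0.002 0" --pt "-0.001 0 0.003 0" --pt "-0.001 0 0.003 0" --pt "-0.001 0 0.003 0"

```text
t: 7.67
tcp_pos: [0.5249, -0.0347, 0.0783]
tcp_rot: [0.993, 0.115, 0.003, 0.0]
force: [-1.4, 1.0, 29.6]
width: 0.0003
```

```bash
python3 go.py
```

```text
t 7.6667 tcp [ 0.5249 -0.0347  0.0783] unit 0.0191 0.0096 yaw 13.16 zax [ 5.7e-03  1.0e-04 -1.0e+00] F [-1.4  1.  29.6]
```

It reached a hard stop at 30 N, at the height expected for the tipped rocker. I'll raise, move above the start button, and check the rocker.

Emit:
send_rows --pt "0 0 -0.02 0" --pt "0 0 -0.05 0" --pt "0 0 -0.08 0" --pt "-0.006 0.035 -0.08 0" --pt "-0.013 0.07 -0.08 0" --pt "-0.019 0.105 -0.08 0" --pt "-0.019 0.105 -0.08 0" --pt "-0.019 0.105 -0.06 0" --pt "-0.019 0.105 -0.06 0" --pt "-0.019 0.105 -0.06 0"

```text
t: 8.5
tcp_pos: [0.5261, -0.1412, 0.1343]
tcp_rot: [0.993, 0.115, -0.002, -0.001]
force: [1.0, -0.6, 0.8]
width: 0.0002
```

```bash
python3 chk.py|sed -n 2,3p; python3 go.py 0,-.095,.095; python3 - <<'E'
from h import *
c=load('scene'); im=c['pixels'][190:310,240:400,::-1]; cv2.imwrite('pics/crop4.png',cv2.resize(im,None,fx=5,fy=5,interpolation=cv2.INTER_CUBIC))
E
```

```text
0.07 0.1 -0.24 -0.16 142 0.1313
0.07 0.1 0.1 0.24 130 0.1298
t 8.55 tcp [ 0.5269 -0.1411  0.135 ] unit -0.0031 -0.0944 yaw 13.19 zax [-1.8e-03  4.0e-04 -1.0e+00] F [ 0.8 -0.8  1.4]
0,-.095,.095 shift [0.0032 0.0006 0.04  ]
```

View pics/crop4.png

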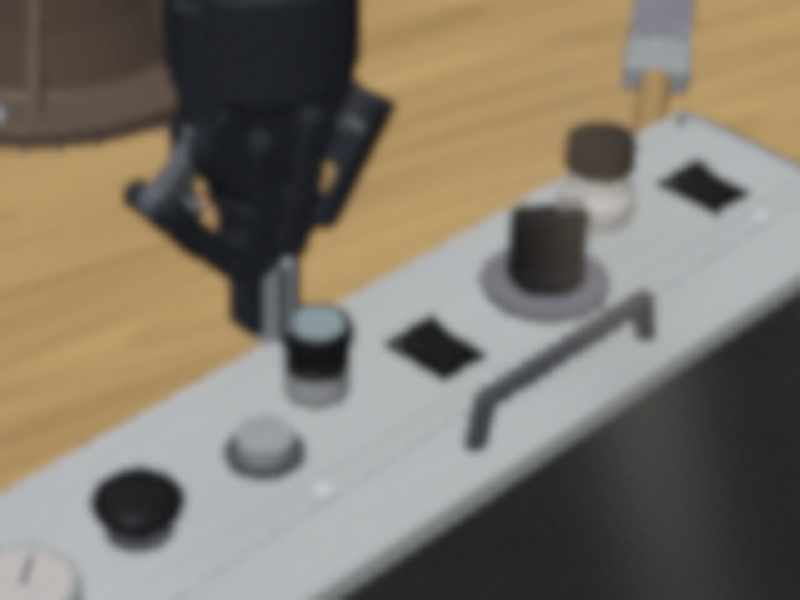

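The vacuum rocker at (437,347) now looks like the mains rocker, so it is on. The loupe is untouched and the lid is flush. Now I'll press start.

Emit:
send_rows --pt "0.002 0 0.02 0" --pt "0.002 0 0.035 0" --pt "0.002 0 0.045 0" --pt "0.002 0 0.05 0" --pt "0.002 0 0.054 0" --pt "0.002 0 0.057 0" --pt "0.002 0 0.058 0" --pt "0.002 0 0.058 0" --pt "0.002 0 0.058 0" --pt "0.002 0 0.058 0"

```text
t: 9.38
tcp_pos: [0.5294, -0.1408, 0.0788]
tcp_rot: [0.993, 0.115, 0.0, -0.0]
force: [-7.4, 2.3, 15.9]
width: 0.0
```

```bash
python3 go.py 0,-.095,.0795
```

```text
t 9.3833 tcp [ 0.5294 -0.1408  0.0788] unit -0.0006 -0.0947 yaw 13.17 zax [ 1.e-04  0.e+00 -1.e+00] F [-7.4  2.3 15.9]
0,-.095,.0795 shift [ 0.0006  0.0003 -0.0007]
```

16 N at the expected depth means the button is fully in. I'll release it and retreat.

Emit:
send_rows --pt "0 0 -0.02 0" --pt "0 0 -0.05 0" --pt "0 0 -0.08 0" --pt "0 0 -0.12 0" --pt "0 0 -0.16 0" --pt "-0.03 0.03 -0.19 0" --pt "-0.06 0.06 -0.2 0" --pt "-0.09 0.09 -0.2 0" --pt "-0.12 0.12 -0.2 0" --pt "-0.15 0.15 -0.2 0" --pt "-0.15 0.15 -0.2 0" --pt "-0.15 0.15 -0.2 0"

```text
t: 10.38
tcp_pos: [0.4147, -0.3261, 0.278]
tcp_rot: [0.994, 0.111, -0.0, 0.001]
force: [-0.3, -0.6, -0.3]
width: 0.0001
```

```bash
python3 chk.py|sed -n 2,3p; python3 go.py; python3 - <<'E'
from h import *
c=cam('top'); a=c['pixels'][165:265,235:435,::-1]; s=load('scene')['pixels'][190:310,240:400,::-1]
cv2.imwrite('pics/fin.png',np.vstack([cv2.resize(a,(640,320),interpolation=cv2.INTER_CUBIC),cv2.resize(s,(640,480),interpolation=cv2.INTER_CUBIC)])[:,:,:][:600*800//800+200])
cv2.imwrite('pics/fin.png',np.hstack([cv2.resize(c['pixels'][:,:,::-1],(400,300)),cv2.resize(a,(400,200)).copy() if 0 else cv2.copyMakeBorder(cv2.resize(a,(400,200),interpolation=cv2.INTER_CUBIC),0,100,0,0,cv2.BORDER_CONSTANT)]))
i=cv2.imread('pics/fin.png'); j=cv2.copyMakeBorder(cv2.resize(s,(400,300),interpolation=cv2.INTER_CUBIC),0,0,0,400,cv2.BORDER_CONSTANT); j[:,400:]=cv2.resize(cv2.imread('pics/top0.png'),(400,300)); cv2.imwrite('pics/fin.png',np.vstack([i,j]))
P=[0.50844,-0.04845,0.22977]
pts=np.array([world(c,u,v,c['range_z'][v,u]) for v in range(150,265) for u in range(225,430) if c['range_z'][v,u]>0])
d=pts[:,:2]-P[:2]; xu=d@[np.cos(P[2]),np.sin(P[2])]; yu=d@[-np.sin(P[2]),np.cos(P[2])]; z=pts[:,2]
for y in(.01,.205):
 for x in(-.0125,0,.0125):
  m=(abs(yu-y)<.006)&(abs(xu-x)<.004); print(y,x,m.sum(),z[m].mean().round(4))
m=np.hypot(xu,yu+.095)<.008; print('start top',m.sum(),np.median(z[m]))
for n,lo,hi,y0,y1 in[('loupe',.13,.142,-.08,-.02),('pot',.138,.152,.11,.18),('timer',.13,.15,.06,.11)]:
    m=(z>lo)&(z<hi)&(yu>y0)&(yu<y1)&(abs(xu)<.05); print(n,m.sum(),xu[m].mean(),yu[m].mean())
E
```

```text
0.07 0.1 -0.24 -0.16 147 0.1312
0.07 0.1 0.1 0.24 130 0.1301
t 10.4333 tcp [ 0.4166 -0.3233  0.2778] unit -0.152 -0.2467 yaw 12.91 zax [ 9.0e-04 -1.1e-03 -1.0e+00] F [0.2 0.5 0.6]
0.01 -0.0125 13 0.1069
0.01 0 9 0.1082
0.01 0.0125 9 0.1057
0.205 -0.0125 10 0.1067
0.205 0 9 0.1078
0.205 0.0125 10 0.1059
start top 20 0.11301567327034834
loupe 85 -0.01605622774655583 -0.04889556865796809
pot 113 -0.022362855744233707 0.14625283874673287
timer 64 -0.00036232196892409474 0.08238846000045644
```

View pics/fin.png

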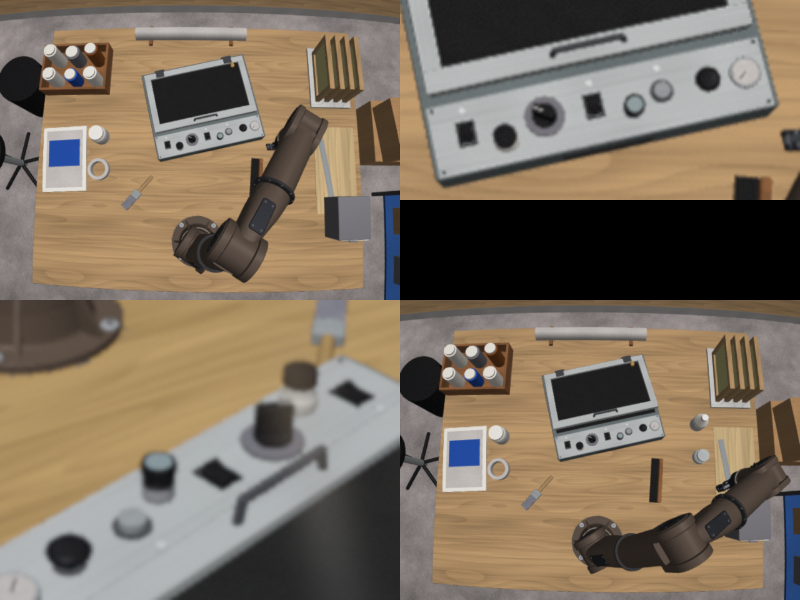

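The top view shows the lid shut, the deck objects in place, and the arm clear of the unit but hiding the bottle and jar_a. I'll check those by a scene-image difference and then hand in.

Emit:
send_rows --pt "0 0 0 0" --pt "0 0 0 0" --pt "0 0 0 0"

```text
t: 10.73
tcp_pos: [0.4186, -0.3202, 0.2772]
tcp_rot: [0.993, 0.116, 0.0, -0.0]
force: [-0.2, -0.2, 0.7]
width: -0.0002
```

```bash
python3 - <<'E'
from h import *
c=cam('scene')['pixels'][:,:,::-1].astype(int); o=cv2.imread('pics/scene0.png').astype(int)
for n,(a,b,x,y) in dict(bottle_jar=(305,420,85,160),squeegee=(240,308,170,222),tape_jarb=(185,240,425,510),brush=(185,212,364,382)).items():
    d=abs(c-o)[a:b,x:y].max(2); print(n,d.mean().round(2),(d>40).mean().round(3))
print(r.observe()['qvel'].round(3), r.observe()['force'].round(1))
E
```

```text
bottle_jar 0.85 0.0
squeegee 0.94 0.0
tape_jarb 12.89 0.152
brush 0.84 0.0
[ 0.004  0.002  0.006  0.002  0.002 -0.001  0.002] [ 0.2 -0.2 -0.3]
```

```bash
python3 - <<'E'
from h import *
c=load('top')['pixels'][:,:,::-1].astype(int); o=cv2.imread('pics/top0.png').astype(int)
d=abs(c-o)[195:290,130:180].max(2); m=(d>40).mean(); print('tape_jarb',d.mean().round(2),m)
if m<.01: print(r.finish_job())
E
```

```text
tape_jarb 4.19 0.0
the job is handed in; nothing more can be done
None
```

The job is handed in: I pressed the lid shut, switched the vacuum on, then pushed the start button in and let it come back out. `finish_job` gave no verdict. The run took about 11 s of the 40 s.

- **Lid:** I pressed the front rail, right of the handle, until it met a hard stop (15 N). The rail's depth reads 0.130–0.131 m, against 0.131 m for fully shut.
- **Vacuum:** I pressed the far end to a hard stop (30 N). Depth now shows the same tilt as the mains rocker, which is on.
- **Start button:** I pressed it to about 16 N at the fully-in height. Its top is back at about 0.113 m by depth, against 0.112 m when out.
- **Everything else:** The loupe, ink pot and timer knob are within about 1 mm of where they began. The bottle, jars, tape, squeegee and brush show no change in the images. The timer pointer and stop button were only checked by eye in the last picture. The arm is clear of everything.

Two checks disagreed:
- **Tip height:** The shut finger tips stood about 26 mm higher than the reported TCP height. I saw this in the depth image after the first lid press stopped short, found the offset at the lid's hard stop, and used it for the other presses.
- **Tape and white jar:** The scene-camera image differed around these two, probably because the moved lid overlaps that part of the view. The top camera showed no change there.

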